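Clamp a heatsink module in a thumbwheel board holder

TASK

Set the finned aluminium module down in the bench holder, upright, square and centred between the moving jaw and the fixed stop, and let go of it. Then close the jaw by rolling the edge thumbwheel with a fingertip, pressing the wheel only lightly and not pushing the jaw itself, until the module is gripped against the stop with the sprung pad pushed about half-way into its 8 mm travel. Never force the pad fully home, leave the transformer, flux bottle and screwdriver where they are, and take your hand away.

Things in the scene. Friction and masses are not known exactly. Their poses are not given: they have to be found in the camera images.
- module_mid (a point): centre (half-way up) of the loose module to clamp: a bare aluminium block with six fins on its top, 36 mm along its x, 50 mm along its y, 40 mm tall along z, about 0.14 kg, standing on the bench. Grasp it across its flat x sides (36 mm); its y length goes along the holder. Either way round will do
- module: the same module; origin at the centre of its underside
- holder: the bench holder, fixed, a grey base 74 mm (x) by 210 mm (y) by 12 mm; origin under its centre. All along its y: a dark wheel housing at the -y end, then the moving jaw, the bed, and the fixed stop near the +y end. The housing is 50 mm (x) by 75 mm (y), its centre at y = -65 mm, its top 58 mm above the bench
- bed (a point): a point of the bed on the holder's centre line, 12 mm above the bench, 35 mm along +y from the holder's origin; the module stands on the bed; same axes as the holder
- slot (a point): centre of the slot (18 x 49 mm) in the housing's top, 58 mm above the bench; axes as the holder's. The thumbwheel's crown stands out of it straight above this point, 4.5 to 9.5 mm above the housing: this height differs each time and is not measured, so find it by touch
- wheel (a joint): turn of the knurled aluminium thumbwheel (60 mm across, 12 mm thick, axle along the holder's x), rad, 0 at the start, at most 2.4; grows as its crown is rolled to the holder's +y. It does not give downward. Stiff to turn, 2 to 3 N at the rim, stays where left. Pressing with 5 to 8 N rolls it; over 20 N is too much
- jaw (a joint): travel of the moving jaw towards the stop (the holder's +y) in m, 0 at the start; geared to the wheel at 12 mm per rad. The jaw is an aluminium block 60 mm wide, its top 47 mm above the bench
- pad (a joint): how far the black sprung pad on the front of the jaw is pushed back towards the jaw, in m: 0 free (an 8 mm gap between pad and jaw block), 0.008 fully home (no gap); 600 N/m. It gives 1 to 2 mm while it merely slides the loose module along the bed, and more once the module meets the stop
- pad_face (a point): the centre of the pad's front face, 30 mm above the bench, 3 mm along +y from the holder's origin while the jaw is at 0; same axes as the holder; the pad is 56 mm wide, 15 to 45 mm above the bench
- stop: the fixed stop, an aluminium block 60 mm (x) by 16 mm (y) by 34 mm standing on the bed, its top 46 mm above the bench; origin at the bottom of the face that looks at the pad; its place along the bed differs, 60 to 70 mm from the free pad at the start
- transformer: bystander: a transformer, dark steel core 30 x 46 x 40 mm with a copper coil, standing on the bench; leave it alone
- flux: bystander: a small bottle, 32 mm across, 70 mm tall; leave it alone
- driver: bystander: a screwdriver 170 mm long, lying; leave it alone
Things that resemble listed ones, but are neither listed nor needed, are in the scene too. What is shaped like the module but pink or red is not meant.

How it is judged:
On the way, in this order (a step that is already met when the one before it is completed fails the run):
1. the module stands on the bed between pad and stop, square, centred across the bed, and let go (x of module_mid in the frame of holder between -0.01 and 0.01 m and y of module_mid in the frame of pad_face above 0.023 m and y of module_mid in the frame of stop below -0.023 m and z of module_mid in the frame of bed between 0.017 and 0.023 m and angle between module's own z axis and vertical below 0.1 rad and angle between the y axis of module and the y axis of holder, either way round below 0.2 rad and contact force between the fingers and module below 0.1 N), for 0.2 s.
2. the jaw, closed with the wheel, grips the module against the stop (value of joint pad above 0.002 m and value of joint wheel above 0.6 rad and contact force between module and stop above 0.3 N), for 0.2 s.
At the end, for the whole second after the job is handed in: The module stands on the bed, upright, square to the holder within 0.15 rad and within 10 mm of its centre line, gripped between the pad and the stop (it presses on the stop with more than 0.3 N), the pad pushed in by 2 to 6 mm, everything at rest and let go (value of joint pad between 0.002 and 0.006 m and contact force between module and stop above 0.3 N and x of module_mid in the frame of holder between -0.01 and 0.01 m and y of module_mid in the frame of pad_face above 0.022 m and y of module_mid in the frame of stop below -0.022 m and z of module_mid in the frame of bed between 0.017 and 0.023 m and angle between module's own z axis and vertical below 0.1 rad and angle between the y axis of module and the y axis of holder, either way round below 0.15 rad and linear speed of module below 0.01 m/s); the robot touches nothing.
It fails at once if the wheel is pressed with more than 20 N (contact force between any of the arm, the fingers and wheel above 20 N).
It fails at once if the jaw or its pad is pushed by the robot (more than 3 N) (contact force between any of the arm, the fingers and jaw above 3 N or contact force between any of the arm, the fingers and pad above 3 N).
It fails at once if the pad is forced home (value of joint pad above 0.0075 m).
It fails at once if a bystander is moved by more than 25 mm (distance of any of transformer, flux, driver from where it was at the start of the episode above 0.025 m).
It also fails if it takes over 59 s, if anything falls off the work surface, if the arm or the gripper's body presses on something with over 40 N, if the wrist force passes 120 N, or if a joint passes its speed limit or range.

ROBOT

A 6-joint arm with a two-finger parallel gripper is mounted at the origin on the work surface. World frame = base frame: x ahead of the robot, y to its left, z up, the work surface at z = 0. Lengths are in m, angles in rad, forces in N, time in s.
With the tool pointing down it reaches from about 0.375 to 0.925 m from the base axis. Payload 5.7 kg.
Tool frame: the origin (TCP) lies on the centre line of the jaws, within the pads' length; the fingertips stand 11 mm ahead of it and the grasp point (between the pads) lies 8 mm behind it (tip_reach is the distance from the TCP to the fingertips, in m); z points along the fingers, y is the direction in which the jaws open and shut (so a half turn about z gives the same grasp; the last joint's range is limited). The gripper opens to 88 mm and grips with 3 to 60 N. Pads are 20 mm wide; open, the fingers measure 115 mm over their backs; the gripper's body (75 mm by 178 mm) begins 61 mm behind the grasp point.
Start: joints at [-1.446, 0.359, 1.51, -0, 1.272, -0.115], TCP at [0.142, -0.583, 0.234] pointing down, gripper open.
Joint ranges: [-2.97, 2.97], [-1.01, 2.36], [0.21, 2.38], [-0.96, 4.11], [0.2, 2.71], [-2.98, 2.98]. Speed limits (rad/s): [2.39, 2.39, 3.14, 3.14, 3.14, 3.14].

INTERFACE

Orientations are given as a unit quaternion [w, x, y, z].
In Python, from plant import get_obs, camera, close_job, tip_reach gives the robot as it stands.
- The arm moves only by the tool play_rows, never from a script. Its argument "plan" is a list of rows, each an object of numbers: "tx", "ty", "tz": the shift along the world's x, y, z in m; "rx", "ry", "rz": the turn, a rotation vector about the world's x, y, z in units of 5 degrees (1.0 is 5 degrees); "fingers": the finger opening in m, from 0 to 0.0878. A call has exactly 8 rows; each row shifts and turns the commanded pose from where the row before left it; what a row does not reach is not made up. A row lasts 1/10 s, in which the tool goes at most 50 mm and 8.59 degrees, less where a joint would pass 70% of its speed; a pose out of reach is approached as far as the arm can. A call is refused whole if a number of a shift passes 0.05 or a number of a turn 1, either way. A call with a gripper value outside its range is refused whole. The fingers move at their own pace and stop on an object; the grip force is fixed at half the most. Time passes only in rows, so rows that do not move let the fingers close, or fill a call up. It gives the time, the measured TCP pose, the force and the opening at its end, in the units of the state.
- get_obs(): the state, without advancing time (a new reading comes with each control period).
- camera(name): name is "side" or "top" or "wrist"; returns a dict with "pixels" (384x512x3 uint8, red, green, blue), "fx", "fy", "cx", "cy" (pixels), "D" ([k1, k2, p1, p2, k3] as OpenCV has them; the pictures are not rectified), "pose" (4x4, takes a point from camera to world coordinates); the wrist camera has in their place "hand_eye" (4x4, takes a point from camera to tool coordinates, whose origin is the TCP and whose axes are the flange's). Camera axes: x right, y up, looking along -z (the intrinsics and any distortion apply to the point x, -y, -z); pixel columns grow to the right and rows downward; lengths in m; the calibration is good to about 2 mm. A picture is of the moment at which its call begins: read the wrist's pose just before it. There is no depth.
- close_job(): hands the job in, once; it reports no verdict.
The state is a dict: "clock": time; "joints": joint angles; "joint_vel": joint speeds; "effort": joint torques, N m; "ee_pos": TCP position; "eef_rot": TCP orientation; "contact_force": force on the tool from outside, world axes, zero at the start; "moment": the same for the moment, N m; "finger_gap": finger opening in m.
Only numpy, scipy, OpenCV 4.12 (cv2) and the standard library are available. Lean on these libraries where they do the work, as an engineer would, in place of code of your own. Each camera call takes 0.05 s, during which the arm holds its last target. There are 200 camera calls.

## Working session

There is one attempt and no reset: what is moved stays moved. The work goes in short steps, Python scripts to look and compute and a tool call to move; the robot and the scene stay as the last step left them, time stands still between calls to the robot, and variables do not carry over. Pictures are saved under pics/ and viewed, about 8 in all and at most 12, crops included, and the job is handed in when it is done.

Besides the shell and the picture viewer there is one more tool, called after "Emit:" as a command line: name --argument value ..., lists and objects as JSON in quotes. play_rows: Moves the arm, as the interface text tells. Its arguments: {"type":"object","properties":{"plan":{"type":"array","items":{"type":"object","properties":{"tx":{"type":"number"},"ty":{"type":"number"},"tz":{"type":"number"},"rx":{"type":"number"},"ry":{"type":"number"},"rz":{"type":"number"},"fingers":{"type":"number"}}}}},"required":["plan"]}

```bash
mkdir -p pics; ls; cat > h.py <<'E'
import numpy as np, cv2
from plant import get_obs, camera, close_job, tip_reach
from scipy.spatial.transform import Rotation as R
def snap(n,f):
    o=get_obs(); c=camera(n); cv2.imwrite(f,c['pixels'][:,:,::-1])
    if 'pose' in c: P=np.array(c['pose'])
    else:
        q=o['eef_rot']; T=np.eye(4); T[:3,:3]=R.from_quat([q[1],q[2],q[3],q[0]]).as_matrix(); T[:3,3]=o['ee_pos']; P=T@np.array(c['hand_eye'])
    d=dict(K=np.array([[c['fx'],0,c['cx']],[0,c['fy'],c['cy']],[0,0,1.]]),D=np.array(c['D'],float),P=P)
    np.savez(f[:-4]+'.npz',**d); return d
def load(f): return dict(np.load(f[:-4]+'.npz'))
def ray(d,uv):
    p=cv2.undistortPoints(np.array([[uv]],float),d['K'],d['D'])[0,0]
    v=d['P'][:3,:3]@np.array([p[0],-p[1],-1]); return d['P'][:3,3],v
def at(d,uv,z):
    o,v=ray(d,uv); return o+v*(z-o[2])/v[2]
def tri(*obs):
    A=np.zeros((3,3));b=np.zeros(3)
    for d,uv in obs:
        o,v=ray(d,uv); v=v/np.linalg.norm(v); M=np.eye(3)-np.outer(v,v); A+=M; b+=M@o
    return np.linalg.solve(A,b)
def proj(d,X):
    X=np.atleast_2d(X).astype(float); Y=(X-d['P'][:3,3])@d['P'][:3,:3]; Y=Y*[1,-1,-1]
    return cv2.projectPoints(Y,np.zeros(3),np.zeros(3),d['K'],d['D'])[0][:,0]
E
python3 - <<'E'
from h import *
for n in('top','side','wrist'):
    d=snap(n,f'pics/{n}0.png'); print(n,d['P'].round(3).tolist(),d['K'][0,0])
o=get_obs(); print(o, tip_reach)
a=cv2.imread('pics/top0.png');b=cv2.imread('pics/side0.png')
cv2.imwrite('pics/c0.png',cv2.resize(a,(800,600),interpolation=cv2.INTER_CUBIC));cv2.imwrite('pics/c1.png',cv2.resize(b,(800,600),interpolation=cv2.INTER_CUBIC))
E
```

```text
pics
top [[-0.02, 0.985, -0.172, 0.444], [-1.0, -0.017, 0.018, -0.005], [0.015, 0.173, 0.985, 0.84], [0.0, 0.0, 0.0, 1.0]] 347.65332792293793
side [[0.946, 0.22, -0.237, 0.398], [-0.323, 0.636, -0.701, -0.551], [-0.003, 0.74, 0.672, 0.555], [0.0, 0.0, 0.0, 1.0]] 354.47987628644216
wrist [[0.237, 0.937, 0.258, 0.213], [-0.972, 0.229, 0.062, -0.565], [-0.001, -0.265, 0.964, 0.384], [0.0, 0.0, 0.0, 1.0]] 340.2851269855896
{'clock': 0.15, 'joints': array([-1.44608733e+00,  3.59358861e-01,  1.51115012e+00,  1.14617902e-05,
        1.27248125e+00, -1.15109048e-01]), 'joint_vel': array([ 4.78066224e-04, -1.51355468e-03, -3.05455055e-03, -5.76062911e-05,
        6.21670562e-04,  4.05615241e-04]), 'effort': array([ 1.13761569e-03, -5.15754247e+01, -2.71009701e+01,  6.74893870e-02,
        3.05063906e-02, -7.93175855e-05]), 'ee_pos': array([ 0.14244511, -0.58233894,  0.23300401]), 'eef_rot': array([-6.98803268e-04,  9.92819482e-01,  1.19620180e-01,  2.12239911e-06]), 'contact_force': array([ 0.86434656, -0.65170027,  0.33715299]), 'moment': array([-0.04708503,  0.01082807, -0.05837978]), 'finger_gap': 0.08780299266618245} 0.011
```

View pics/c0.png

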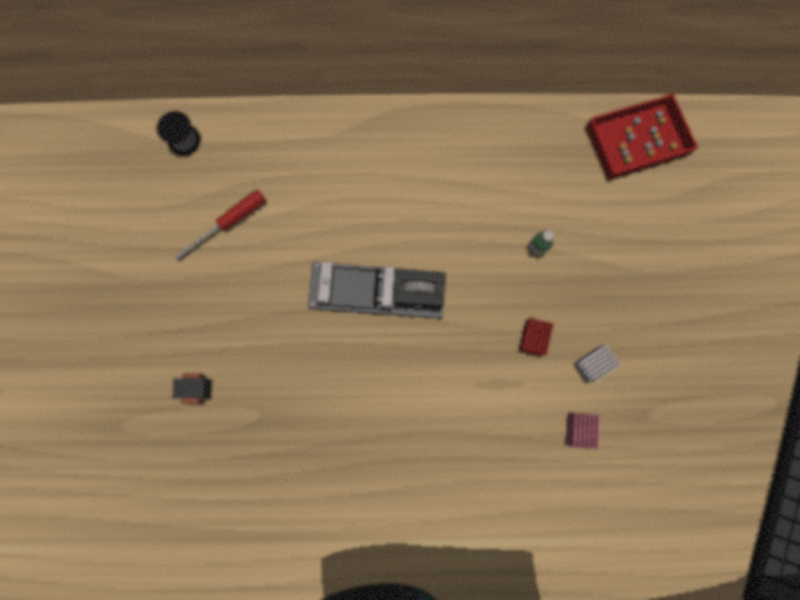

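View pics/c1.png

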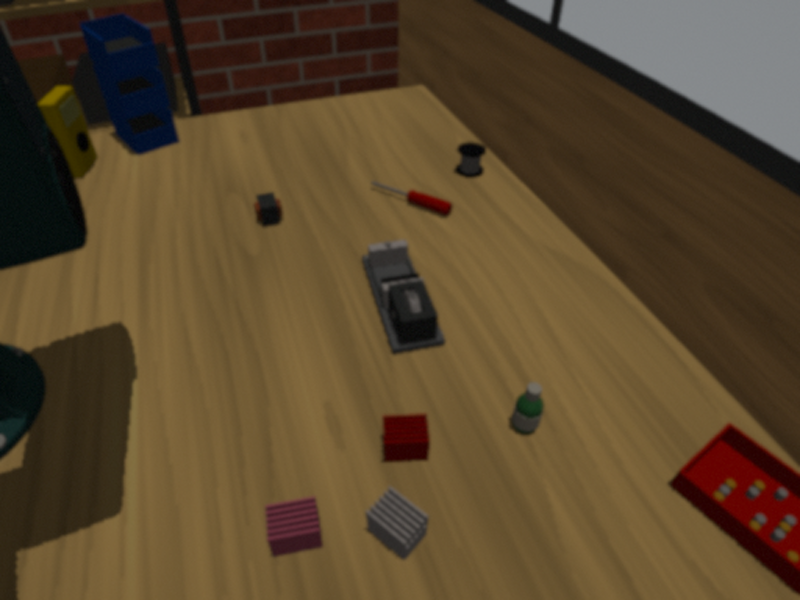

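Candidates in the top view are the grey finned block at (598,363), a red block at (537,337) and a pink block at (584,430). The grey one is bare aluminium, so I choose that. The holder runs from (310,285), the stop end, to (445,290), the wheel end. Next is a close crop from both views.

```bash
python3 - <<'E'
from h import *
a=cv2.imread('pics/top0.png');b=cv2.imread('pics/side0.png')
z=lambda im,x,y,w,h,s:cv2.resize(im[y:y+h,x:x+w],None,fx=s,fy=s,interpolation=cv2.INTER_CUBIC)
# tiles 400x300 : scale 8 (50x37) module, scale 4 (100x75) holder
m1=z(a,360,214,50,37,8)[:296,:400];m2=z(b,228,308,50,50,8)[:400,:400]
h1=z(a,192,161,100,50,4);h2=z(b,224,150,70,80,4)
c=np.zeros((600,800,3),np.uint8)
c[:296,:400]=m1;c[:400,400:]=m2;c[300:500,:400]=h1
cv2.imwrite('pics/c2.png',c)
d1,d2=load('pics/top0.png'),load('pics/side0.png')
s=.64
print('mod',tri((d1,(598*s,363*s)),(d2,(397*s,522*s))))
E
```

```text
mod [ 0.48593924 -0.31239275  0.02424488]
```

View pics/c2.png

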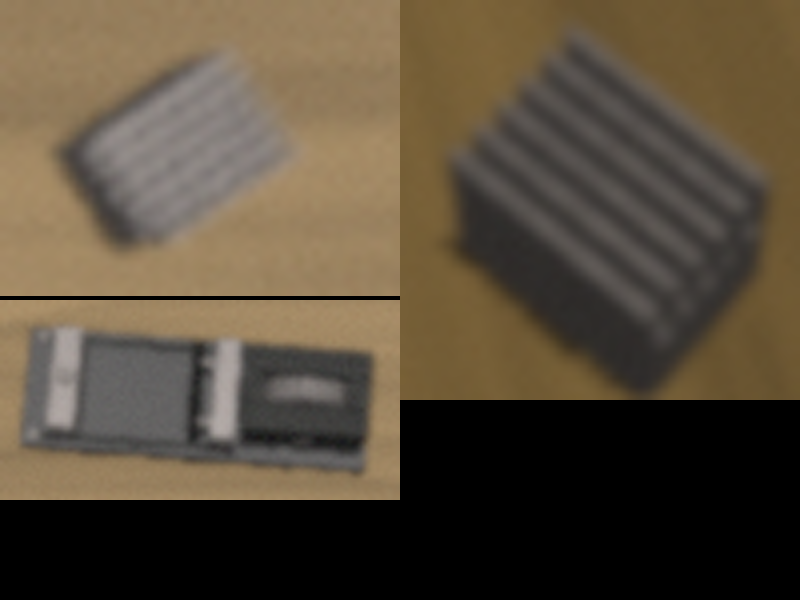

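```bash
python3 - <<'E'
from h import *
d1,d2=load('pics/top0.png'),load('pics/side0.png')
t=np.array([(228,52),(85,155),(293,150),(165,240)])/8+[360,214]
s=np.array([(365,180),(170,30),(260,340),(55,165)])/8+[228,308]
X=np.array([tri((d1,a),(d2,b)) for a,b in zip(t,s)]);print(X.round(4))
print('mean',X.mean(0)); P=np.array([at(d1,a,.04) for a in t]);print(P.round(4),P.mean(0))
Q=np.array([at(d2,a,.04) for a in s]);print(Q.round(4),Q.mean(0))
# long dir: between corner0-1 and 2-3
for U in(P,Q):
  l=(U[1]-U[0])+(U[3]-U[2]); print('long angle deg',np.degrees(np.arctan2(l[1],l[0])),np.linalg.norm(l)/2)
h=lambda u,z:at(d1,np.array(u)/4+[192,161],z).round(4)
print('base',h((22,143),.012),h((363,172),.012),h((35,27),.012))
print('stop',h((82,30),.046),h((74,130),.046),h((52,27),.046),h((47,128),.046))
print('housing',h((372,52),.058),h((243,45),.058),h((365,137),.058))
print('wheel',h((305,388-300),.064),'jaw',h((220,40),.047),h((212,138),.047),h((241,40),.047),h((237,138),.047))
E
```

```text
[[ 0.513  -0.3231  0.0385]
 [ 0.4863 -0.2797  0.0358]
 [ 0.4845 -0.3429  0.0318]
 [ 0.4587 -0.3005  0.0373]]
mean [ 0.48561207 -0.31153397  0.03585834]
[[ 0.5123 -0.3224  0.04  ]
 [ 0.4834 -0.2778  0.04  ]
 [ 0.4834 -0.3393  0.04  ]
 [ 0.4585 -0.2995  0.04  ]] [ 0.48438293 -0.3097347   0.04      ]
[[ 0.5132 -0.3238  0.04  ]
 [ 0.4884 -0.2822  0.04  ]
 [ 0.4838 -0.3462  0.04  ]
 [ 0.4585 -0.3018  0.04  ]] [ 0.48597012 -0.31348154  0.04      ]
long angle deg 122.52396317927767 0.05009073370905731
long angle deg 120.22803381828255 0.049812749027204346
base [0.5809 0.1266 0.012 ] [ 0.5597 -0.0785  0.012 ] [0.6527 0.1195 0.012 ]
stop [0.6419 0.0868 0.046 ] [0.5824 0.0912 0.046 ] [0.644  0.1044 0.046 ] [0.5839 0.1068 0.046 ]
housing [ 0.6231 -0.0819  0.058 ] [ 0.6284 -0.0075  0.058 ] [ 0.5734 -0.0762  0.058 ]
wheel [ 0.6013 -0.0423  0.064 ] jaw [0.6343 0.0059 0.047 ] [0.5762 0.0114 0.047 ] [ 0.6341 -0.0064  0.047 ] [ 0.5759 -0.0031  0.047 ]
```

Emit:
play_rows --plan '[{"tx":0.015,"ty":0.012,"tz":-0.003,"rz":1,"fingers":0.06},{"tx":0.015,"ty":0.012,"tz":-0.003,"rz":1,"fingers":0.06},{"tx":0.015,"ty":0.012,"tz":-0.003,"rz":1,"fingers":0.06},{"tx":0.015,"ty":0.012,"tz":-0.003,"rz":1,"fingers":0.06},{"tx":0.015,"ty":0.012,"tz":-0.003,"rz":1,"fingers":0.06},{"tx":0.015,"ty":0.012,"tz":-0.003,"rz":1,"fingers":0.06},{"tx":0.015,"ty":0.012,"tz":-0.003,"rz":1,"fingers":0.06},{"tx":0.015,"ty":0.012,"tz":-0.003,"rz":1,"fingers":0.06}]'

```text
validation failed for argument at $.pl...
```

Emit:
play_rows --plan '[{"tx":0.015,"ty":0.012,"tz":-0.003,"rz":1,"fingers":0.06},{"tx":0.015,"ty":0.012,"tz":-0.003,"rz":1,"fingers":0.06},{"tx":0.015,"ty":0.012,"tz":-0.003,"rz":1,"fingers":0.06},{"tx":0.015,"ty":0.012,"tz":-0.003,"rz":1,"fingers":0.06},{"tx":0.015,"ty":0.012,"tz":-0.003,"rz":1,"fingers":0.06},{"tx":0.015,"ty":0.012,"tz":-0.003,"rz":1,"fingers":0.06},{"tx":0.015,"ty":0.012,"tz":-0.003,"rz":1,"fingers":0.06},{"tx":0.015,"ty":0.012,"tz":-0.003,"rz":1,"fingers":0.06}]'

```text
validation failed for argument at $.pl...
```

Emit:
play_rows --plan '[{"tx":0.015,"ty":0.012,"tz":-0.003,"rz":1,"fingers":0.06},{"tx":0.015,"ty":0.012,"tz":-0.003,"rz":1,"fingers":0.06},{"tx":0.015,"ty":0.012,"tz":-0.003,"rz":1,"fingers":0.06},{"tx":0.015,"ty":0.012,"tz":-0.003,"rz":1,"fingers":0.06},{"tx":0.015,"ty":0.012,"tz":-0.003,"rz":1,"fingers":0.06},{"tx":0.015,"ty":0.012,"tz":-0.003,"rz":0.4,"fingers":0.06},{"tx":0.013,"ty":0.007,"tz":-0.01,"fingers":0.06},{"fingers":0.06}]'

```text
validation failed for argument at $.pl...
```

```bash
python3 - <<'E'
from h import *
d=snap('wrist','pics/w1.png'); o=get_obs(); print(o['clock'],o['ee_pos'],o['eef_rot'],o['finger_gap'],o['contact_force'])
a=cv2.imread('pics/w1.png'); cv2.imwrite('pics/c3.png',cv2.resize(a,(800,600),interpolation=cv2.INTER_CUBIC))
E
```

```text
0.2 [ 0.1424313  -0.58240947  0.23310832] [-6.12441331e-04  9.92821025e-01  1.19607850e-01 -1.42552702e-05] 0.08778389674539219 [ 0.04802377  0.69684499 -0.01785336]
```

View pics/c3.png

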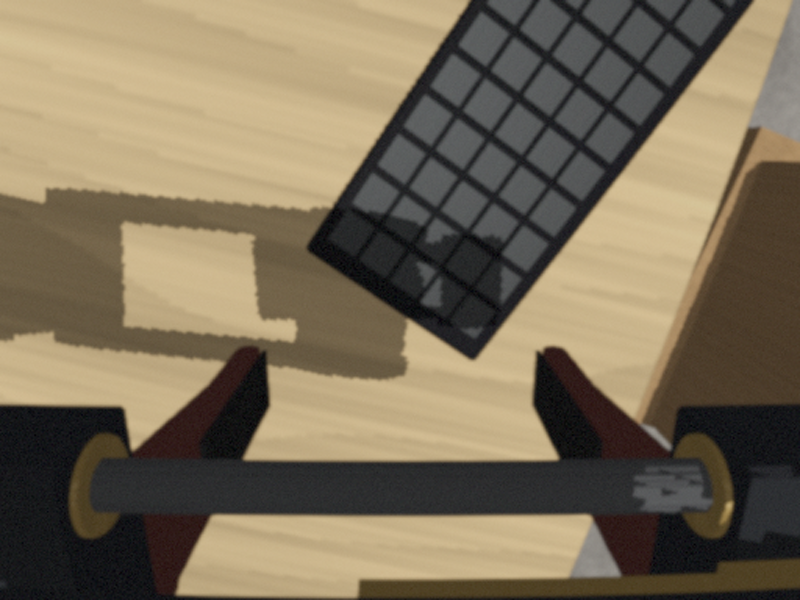

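The moves were refused, so nothing moved and the picture still shows the start pose. The first rows gave no rx or ry, so I'll try every key in every row.

Emit:
play_rows --plan '[{"tx":0.015,"ty":0.012,"tz":-0.003,"rx":0,"ry":0,"rz":1,"fingers":0.06},{"tx":0.015,"ty":0.012,"tz":-0.003,"rx":0,"ry":0,"rz":1,"fingers":0.06},{"tx":0.015,"ty":0.012,"tz":-0.003,"rx":0,"ry":0,"rz":1,"fingers":0.06},{"tx":0.015,"ty":0.012,"tz":-0.003,"rx":0,"ry":0,"rz":1,"fingers":0.06},{"tx":0.015,"ty":0.012,"tz":-0.003,"rx":0,"ry":0,"rz":1,"fingers":0.06},{"tx":0.015,"ty":0.012,"tz":-0.003,"rx":0,"ry":0,"rz":1,"fingers":0.06},{"tx":0.015,"ty":0.012,"tz":-0.003,"rx":0,"ry":0,"rz":1,"fingers":0.06},{"tx":0.015,"ty":0.012,"tz":-0.003,"rx":0,"ry":0,"rz":1,"fingers":0.06}]'

```text
clock: 1.0
ee_pos: [0.263, -0.4861, 0.2093]
eef_rot: [-0.0, 0.891, 0.454, -0.0]
contact_force: [-0.3, -0.5, 0.7]
finger_gap: 0.0598
```

Emit:
play_rows --plan '[{"tx":0.015,"ty":0.012,"tz":-0.003,"rx":0,"ry":0,"rz":1,"fingers":0.06},{"tx":0.015,"ty":0.012,"tz":-0.003,"rx":0,"ry":0,"rz":1,"fingers":0.06},{"tx":0.015,"ty":0.012,"tz":-0.003,"rx":0,"ry":0,"rz":1,"fingers":0.06},{"tx":0.015,"ty":0.012,"tz":-0.003,"rx":0,"ry":0,"rz":1,"fingers":0.06},{"tx":0.015,"ty":0.012,"tz":-0.003,"rx":0,"ry":0,"rz":1,"fingers":0.06},{"tx":0.015,"ty":0.012,"tz":-0.003,"rx":0,"ry":0,"rz":1,"fingers":0.06},{"tx":0.015,"ty":0.012,"tz":-0.003,"rx":0,"ry":0,"rz":1,"fingers":0.06},{"tx":0.015,"ty":0.012,"tz":-0.003,"rx":0,"ry":0,"rz":1,"fingers":0.06}]'

```text
clock: 1.8
ee_pos: [0.383, -0.3902, 0.1854]
eef_rot: [-0.0, 0.682, 0.731, -0.0]
contact_force: [-0.3, 0.2, -0.1]
finger_gap: 0.06
```

Emit:
play_rows --plan '[{"tx":0.015,"ty":0.012,"tz":-0.003,"rx":0,"ry":0,"rz":1,"fingers":0.06},{"tx":0.015,"ty":0.012,"tz":-0.003,"rx":0,"ry":0,"rz":1,"fingers":0.06},{"tx":0.015,"ty":0.012,"tz":-0.003,"rx":0,"ry":0,"rz":1,"fingers":0.06},{"tx":0.015,"ty":0.012,"tz":-0.003,"rx":0,"ry":0,"rz":1,"fingers":0.06},{"tx":0.015,"ty":0.012,"tz":-0.003,"rx":0,"ry":0,"rz":1,"fingers":0.06},{"tx":0.015,"ty":0.012,"tz":-0.003,"rx":0,"ry":0,"rz":0.4,"fingers":0.06},{"tx":0.013,"ty":0.007,"tz":-0.01,"rx":0,"ry":0,"rz":0,"fingers":0.06},{"tx":0,"ty":0,"tz":0,"rx":0,"ry":0,"rz":0,"fingers":0.06}]'

```text
clock: 2.6
ee_pos: [0.4861, -0.3106, 0.1562]
eef_rot: [-0.001, 0.494, 0.869, 0.0]
contact_force: [-0.2, -0.5, 0.8]
finger_gap: 0.0597
```

```bash
python3 - <<'E'
from h import *
d=snap('wrist','pics/w2.png'); o=get_obs(); print(o['clock'],o['ee_pos'],o['eef_rot'],o['finger_gap'],o['contact_force'])
a=cv2.imread('pics/w2.png'); cv2.imwrite('pics/c4.png',cv2.resize(a,(800,600),interpolation=cv2.INTER_CUBIC))
E
```

```text
2.65 [ 0.48538445 -0.31121638  0.15661403] [-9.27701945e-04  4.94210047e-01  8.69342032e-01 -2.21663375e-05] 0.05964581590049725 [ 0.67026819 -0.22423484 -0.26372583]
```

View pics/c4.png

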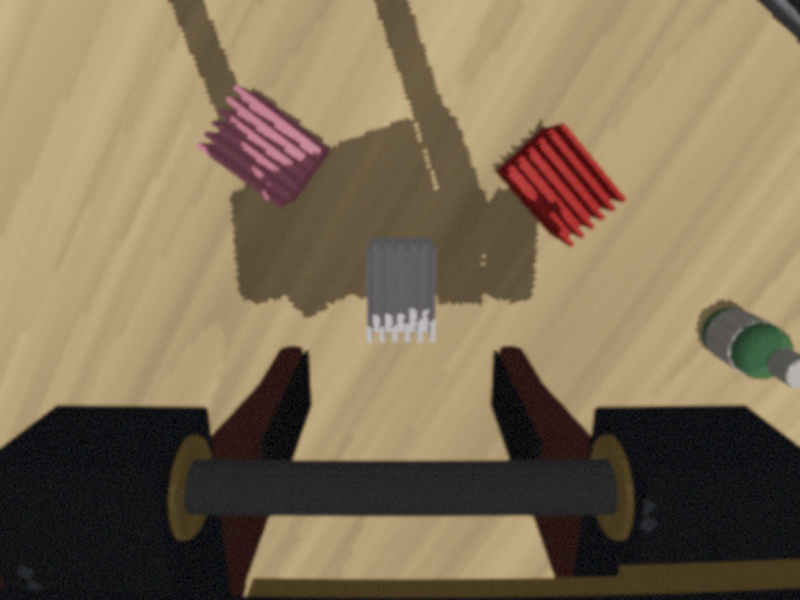

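The wrist view shows the grey module at (401,290), square between the open fingers. I'll refine its position from the corners.

```bash
python3 - <<'E'
from h import *
d=load('pics/w2.png');d1=load('pics/top0.png');d2=load('pics/side0.png')
c=np.array([(368,242),(435,242),(437,342),(365,342)])*.64
P=np.array([at(d,u,.04) for u in c]); print(P.round(4),P.mean(0).round(4))
l=P[0]-P[3]+P[1]-P[2];print(np.degrees(np.arctan2(l[1],l[0])),np.linalg.norm(l)/2,np.linalg.norm(P[0]-P[1]))
t=np.array([(293,150),(165,240),(85,155),(228,52)])/8+[360,214]  # check order by position
s=np.array([(260,340),(55,165),(170,30),(365,180)])/8+[228,308]
for i,p in enumerate(P):
  j=np.argmin([np.linalg.norm(at(d1,a,.04)-p) for a in t]); print(i,j,tri((d,c[i]),(d1,t[j]),(d2,s[j])).round(4))
E
```

```text
[[ 0.4575 -0.2954  0.04  ]
 [ 0.4867 -0.2781  0.04  ]
 [ 0.5159 -0.3233  0.04  ]
 [ 0.4829 -0.343   0.04  ]] [ 0.4858 -0.31    0.04  ]
120.4752548668478 0.053837511462910506 0.033960685270128264
0 1 [ 0.4584 -0.2989  0.0356]
1 2 [ 0.4867 -0.2793  0.0355]
2 3 [ 0.5139 -0.3232  0.0395]
3 0 [ 0.4841 -0.3437  0.0334]
```

Emit:
play_rows --plan '[{"tx":0,"ty":0,"tz":-0.025,"rx":0,"ry":0,"rz":0,"fingers":0.06},{"tx":0,"ty":0,"tz":-0.025,"rx":0,"ry":0,"rz":0,"fingers":0.06},{"tx":0,"ty":0,"tz":-0.025,"rx":0,"ry":0,"rz":0,"fingers":0.06},{"tx":0,"ty":0,"tz":-0.025,"rx":0,"ry":0,"rz":0,"fingers":0.06},{"tx":0,"ty":0,"tz":-0.02,"rx":0,"ry":0,"rz":0,"fingers":0.06},{"tx":0,"ty":0,"tz":-0.018,"rx":0,"ry":0,"rz":0,"fingers":0.06},{"tx":0,"ty":0,"tz":0,"rx":0,"ry":0,"rz":0,"fingers":0.06},{"tx":0,"ty":0,"tz":0,"rx":0,"ry":0,"rz":0,"fingers":0.02}]'

```text
clock: 3.45
ee_pos: [0.485, -0.3123, 0.0197]
eef_rot: [-0.0, 0.495, 0.869, -0.0]
contact_force: [-0.3, -0.9, -0.0]
finger_gap: 0.0551
```

Emit:
play_rows --plan '[{"tx":0,"ty":0,"tz":0,"rx":0,"ry":0,"rz":0,"fingers":0.02},{"tx":0,"ty":0,"tz":0,"rx":0,"ry":0,"rz":0,"fingers":0.02},{"tx":0,"ty":0,"tz":0,"rx":0,"ry":0,"rz":0,"fingers":0.02},{"tx":0,"ty":0,"tz":0,"rx":0,"ry":0,"rz":0,"fingers":0.02},{"tx":0,"ty":0,"tz":0,"rx":0,"ry":0,"rz":0,"fingers":0.02},{"tx":0,"ty":0,"tz":0.02,"rx":0,"ry":0,"rz":0,"fingers":0.02},{"tx":0,"ty":0,"tz":0.03,"rx":0,"ry":0,"rz":0,"fingers":0.02},{"tx":0,"ty":0,"tz":0.03,"rx":0,"ry":0,"rz":0,"fingers":0.02}]'

```text
clock: 4.25
ee_pos: [0.4848, -0.3112, 0.1001]
eef_rot: [-0.001, 0.494, 0.869, 0.0]
contact_force: [0.1, -0.4, -1.1]
finger_gap: 0.0355
```

Emit:
play_rows --plan '[{"tx":0.005,"ty":0.01,"tz":0.015,"rx":0,"ry":0,"rz":-0.4,"fingers":0.02},{"tx":0.01,"ty":0.025,"tz":0.015,"rx":0,"ry":0,"rz":-0.7,"fingers":0.02},{"tx":0.01,"ty":0.025,"tz":0.015,"rx":0,"ry":0,"rz":-0.7,"fingers":0.02},{"tx":0.01,"ty":0.025,"tz":0.015,"rx":0,"ry":0,"rz":-0.7,"fingers":0.02},{"tx":0.01,"ty":0.025,"tz":0.01,"rx":0,"ry":0,"rz":-0.7,"fingers":0.02},{"tx":0.01,"ty":0.025,"tz":0.01,"rx":0,"ry":0,"rz":-0.7,"fingers":0.02},{"tx":0.01,"ty":0.025,"tz":0.01,"rx":0,"ry":0,"rz":-0.7,"fingers":0.02},{"tx":0.01,"ty":0.025,"tz":0.01,"rx":0,"ry":0,"rz":-0.7,"fingers":0.02}]'

```text
clock: 5.05
ee_pos: [0.5603, -0.1255, 0.2]
eef_rot: [-0.0, 0.681, 0.732, -0.0]
contact_force: [0.1, -0.7, -1.1]
finger_gap: 0.0358
```

Emit:
play_rows --plan '[{"tx":0.01,"ty":0.025,"tz":0,"rx":0,"ry":0,"rz":-0.7,"fingers":0.02},{"tx":0.01,"ty":0.025,"tz":0,"rx":0,"ry":0,"rz":-0.7,"fingers":0.02},{"tx":0.01,"ty":0.025,"tz":0,"rx":0,"ry":0,"rz":-0.65,"fingers":0.02},{"tx":0.01,"ty":0.025,"tz":0,"rx":0,"ry":0,"rz":0,"fingers":0.02},{"tx":0.005,"ty":0.02,"tz":0,"rx":0,"ry":0,"rz":0,"fingers":0.02},{"tx":0,"ty":0.01,"tz":0,"rx":0,"ry":0,"rz":0,"fingers":0.02},{"tx":0,"ty":0.005,"tz":0,"rx":0,"ry":0,"rz":0,"fingers":0.02},{"tx":0,"ty":0,"tz":0,"rx":0,"ry":0,"rz":0,"fingers":0.02}]'

```text
clock: 5.85
ee_pos: [0.6049, 0.0083, 0.1995]
eef_rot: [-0.0, 0.743, 0.669, -0.0]
contact_force: [0.0, 0.2, -0.9]
finger_gap: 0.0359
```

```bash
python3 - <<'E'
from h import *
d=snap('wrist','pics/w3.png'); o=get_obs(); print(o['clock'],o['ee_pos'],o['eef_rot'],o['finger_gap'],o['contact_force'])
a=cv2.imread('pics/w3.png'); cv2.imwrite('pics/c5.png',cv2.resize(a,(800,600),interpolation=cv2.INTER_CUBIC))
E
```

```text
5.9 [0.60500575 0.00774373 0.1995507 ] [-5.66502910e-05  7.43187533e-01  6.69083077e-01 -3.51755638e-04] 0.03557435805432763 [ 0.46074431  0.4064999  -1.62241147]
```

View pics/c5.png

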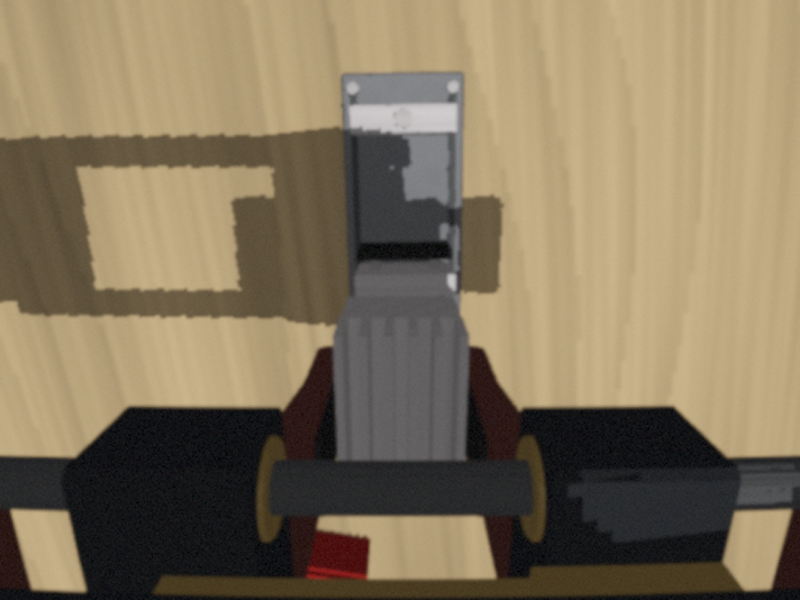

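The wrist view shows the stop's top at rows 103-132, the black pad at rows 243-262 and the base end corners at (342,75) and (463,73). The module is held straight in the fingers.

```bash
python3 - <<'E'
from h import *
d=load('pics/w3.png');f=lambda u,v,z:at(d,np.array([u,v])*.64,z)
for n,(a,b) in dict(base=(f(342,75,.012),f(463,73,.012)),stopF=(f(349,132,.046),f(458,132,.046)),stopB=(f(349,103,.046),f(458,102,.046)),pad=(f(359,243,.045),f(450,243,.045)),jawback=(f(354,292,.047),f(459,292,.047)),side=(f(343,90,.012),f(347,270,.012)),sideR=(f(463,90,.012),f(460,270,.012))).items():
  print(n,a.round(4),b.round(4),'mid',((a+b)/2).round(4),'w',np.linalg.norm(a-b).round(4),np.degrees(np.arctan2(*(b-a)[1::-1])).round(1))
a=cv2.imread('pics/w3.png')[40:200,200:320]
cv2.imwrite('pics/c6.png',cv2.resize(a,None,fx=3.75,fy=3.75,interpolation=cv2.INTER_CUBIC))
E
```

```text
base [0.582  0.1274 0.012 ] [0.6539 0.121  0.012 ] mid [0.618  0.1242 0.012 ] w 0.0722 -5.1
stopF [0.585  0.0929 0.046 ] [0.6446 0.0866 0.046 ] mid [0.6148 0.0898 0.046 ] w 0.0599 -6.0
stopB [0.587 0.108 0.046] [0.6459 0.1023 0.046 ] mid [0.6164 0.1052 0.046 ] w 0.0592 -5.5
pad [0.5827 0.0309 0.045 ] [0.6352 0.0254 0.045 ] mid [0.609  0.0281 0.045 ] w 0.0528 -6.0
jawback [0.5763 0.0026 0.047 ] [ 0.638 -0.004  0.047] mid [ 0.6072 -0.0007  0.047 ] w 0.062 -6.0
side [0.5815 0.1189 0.012 ] [0.5696 0.0088 0.012 ] mid [0.5755 0.0638 0.012 ] w 0.1108 -96.2
sideR [0.6532 0.1113 0.012 ] [0.6428 0.001  0.012 ] mid [0.648  0.0562 0.012 ] w 0.1108 -95.4
```

View pics/c6.png

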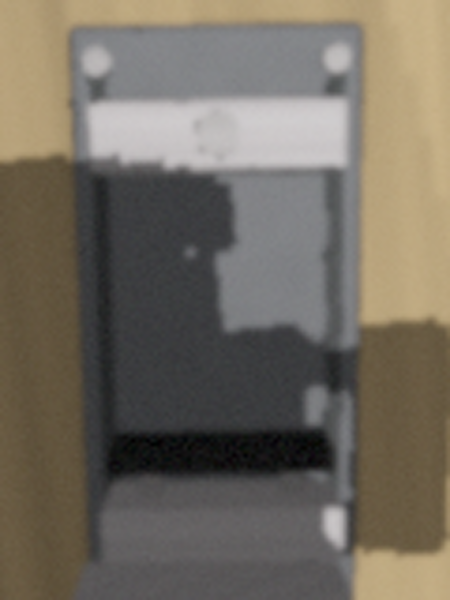

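Emit:
play_rows --plan '[{"tx":0.002,"ty":0.015,"tz":0,"rx":0,"ry":0,"rz":0.05,"fingers":0.02},{"tx":0.002,"ty":0.02,"tz":-0.01,"rx":0,"ry":0,"rz":0,"fingers":0.02},{"tx":0.002,"ty":0.015,"tz":-0.02,"rx":0,"ry":0,"rz":0,"fingers":0.02},{"tx":0.0005,"ty":0,"tz":-0.03,"rx":0,"ry":0,"rz":0,"fingers":0.02},{"tx":0,"ty":0,"tz":-0.03,"rx":0,"ry":0,"rz":0,"fingers":0.02},{"tx":0,"ty":0,"tz":-0.02,"rx":0,"ry":0,"rz":0,"fingers":0.02},{"tx":0,"ty":0,"tz":0,"rx":0,"ry":0,"rz":0,"fingers":0.02},{"tx":0,"ty":0,"tz":0,"rx":0,"ry":0,"rz":0,"fingers":0.02}]'

```text
clock: 6.7
ee_pos: [0.6121, 0.0583, 0.0898]
eef_rot: [-0.0, 0.742, 0.671, -0.0]
contact_force: [0.4, -0.6, -1.3]
finger_gap: 0.036
```

Emit:
play_rows --plan '[{"tx":0,"ty":0,"tz":-0.015,"rx":0,"ry":0,"rz":0,"fingers":0.02},{"tx":0,"ty":0,"tz":-0.015,"rx":0,"ry":0,"rz":0,"fingers":0.02},{"tx":0,"ty":0,"tz":-0.012,"rx":0,"ry":0,"rz":0,"fingers":0.02},{"tx":0,"ty":0,"tz":-0.01,"rx":0,"ry":0,"rz":0,"fingers":0.02},{"tx":0,"ty":0,"tz":-0.004,"rx":0,"ry":0,"rz":0,"fingers":0.02},{"tx":0,"ty":0,"tz":-0.001,"rx":0,"ry":0,"rz":0,"fingers":0.02},{"tx":0,"ty":0,"tz":0,"rx":0,"ry":0,"rz":0,"fingers":0.02},{"tx":0,"ty":0,"tz":0,"rx":0,"ry":0,"rz":0,"fingers":0.02}]'

```text
clock: 7.5
ee_pos: [0.6123, 0.0582, 0.0328]
eef_rot: [0.0, 0.742, 0.671, 0.0]
contact_force: [-0.2, -0.0, -1.0]
finger_gap: 0.0356
```

Emit:
play_rows --plan '[{"tx":0,"ty":0,"tz":-0.0005,"rx":0,"ry":0,"rz":0,"fingers":0.02},{"tx":0,"ty":0,"tz":-0.0005,"rx":0,"ry":0,"rz":0,"fingers":0.02},{"tx":0,"ty":0,"tz":-0.0002,"rx":0,"ry":0,"rz":0,"fingers":0.02},{"tx":0,"ty":0,"tz":0,"rx":0,"ry":0,"rz":0,"fingers":0.02},{"tx":0,"ty":0,"tz":0,"rx":0,"ry":0,"rz":0,"fingers":0.02},{"tx":0,"ty":0,"tz":0,"rx":0,"ry":0,"rz":0,"fingers":0.02},{"tx":0,"ty":0,"tz":0,"rx":0,"ry":0,"rz":0,"fingers":0.02},{"tx":0,"ty":0,"tz":0,"rx":0,"ry":0,"rz":0,"fingers":0.02}]'

```text
clock: 8.3
ee_pos: [0.6123, 0.0582, 0.0327]
eef_rot: [0.0, 0.742, 0.671, 0.0]
contact_force: [-2.4, 0.0, 8.8]
finger_gap: 0.0359
```

Emit:
play_rows --plan '[{"tx":0,"ty":0,"tz":0.0005,"rx":0,"ry":0,"rz":0,"fingers":0.056},{"tx":0,"ty":0,"tz":0,"rx":0,"ry":0,"rz":0,"fingers":0.056},{"tx":0,"ty":0,"tz":0,"rx":0,"ry":0,"rz":0,"fingers":0.056},{"tx":0,"ty":0,"tz":0,"rx":0,"ry":0,"rz":0,"fingers":0.056},{"tx":0,"ty":0,"tz":0,"rx":0,"ry":0,"rz":0,"fingers":0.056},{"tx":0,"ty":0,"tz":0.01,"rx":0,"ry":0,"rz":0,"fingers":0.056},{"tx":0,"ty":0,"tz":0.02,"rx":0,"ry":0,"rz":0,"fingers":0.056},{"tx":0,"ty":0,"tz":0.03,"rx":0,"ry":0,"rz":0,"fingers":0.056}]'

```text
clock: 9.1
ee_pos: [0.6106, 0.0582, 0.0916]
eef_rot: [-0.001, 0.742, 0.671, -0.001]
contact_force: [0.1, 0.1, 0.4]
finger_gap: 0.0557
```

Emit:
play_rows --plan '[{"tx":0,"ty":-0.01,"tz":0.03,"rx":0,"ry":0,"rz":0,"fingers":0.02},{"tx":0,"ty":-0.02,"tz":0.03,"rx":0,"ry":0,"rz":0,"fingers":0},{"tx":-0.002,"ty":-0.02,"tz":0.01,"rx":0,"ry":0,"rz":0,"fingers":0},{"tx":-0.002,"ty":-0.02,"tz":0,"rx":0,"ry":0,"rz":0,"fingers":0},{"tx":-0.002,"ty":-0.02,"tz":0,"rx":0,"ry":0,"rz":0,"fingers":0},{"tx":-0.002,"ty":-0.01,"tz":0,"rx":0,"ry":0,"rz":0,"fingers":0},{"tx":0,"ty":0,"tz":0,"rx":0,"ry":0,"rz":0,"fingers":0},{"tx":0,"ty":0,"tz":0,"rx":0,"ry":0,"rz":0,"fingers":0}]'

```text
clock: 9.9
ee_pos: [0.6039, -0.0414, 0.162]
eef_rot: [-0.0, 0.742, 0.67, 0.0]
contact_force: [0.0, 1.0, 0.3]
finger_gap: 0.0009
```

```bash
python3 - <<'E'
from h import *
d=snap('wrist','pics/w4.png'); o=get_obs(); print(o['clock'],o['ee_pos'],o['eef_rot'],o['finger_gap'],o['contact_force'])
a=cv2.imread('pics/w4.png'); cv2.imwrite('pics/c7.png',cv2.resize(a,(800,600),interpolation=cv2.INTER_CUBIC))
E
```

```text
9.95 [ 0.60391623 -0.0410793   0.16192477] [-2.93307210e-04  7.41700723e-01  6.70730905e-01  6.51325162e-05] 0.00039169713454183545 [ 0.60103021  0.7264646  -1.01856455]
```

View pics/c7.png

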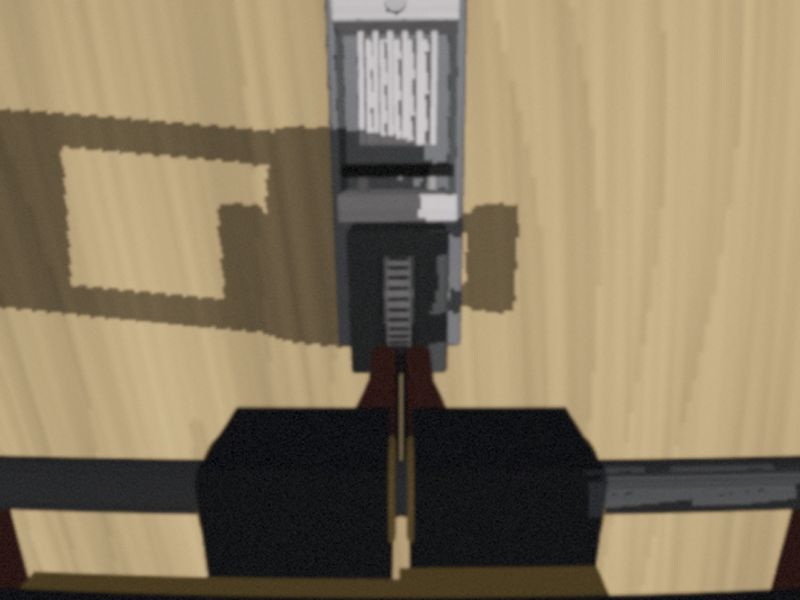

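The module stands on the bed at (398,85), clear of the stop above it and the pad at row 170. The wheel crown spans (385-411, 258-345). Now I'll locate both.

```bash
python3 - <<'E'
from h import *
d=load('pics/w4.png');f=lambda u,v,z:at(d,np.array([u,v])*.64,z).round(4)
print('slot ends',f(398,257,.060),f(399,346,.060),'mid',f(398.5,300,.0655))
print('housing',f(347,228,.058),f(448,228,.058),f(353,371,.058),f(446,372,.058))
print('module top',f(358,32,.052),f(438,32,.052),f(437,145,.052),f(364,133,.052))
print('pad',f(341,164,.045),f(452,164,.045), 'stop edge',f(332,20,.046),f(462,20,.046))
h0=np.array([.6076,.0197]);y=np.array([.0993,.9951]);print('holder slot pred',h0-.065*y)
E
```

```text
slot ends [ 0.6047 -0.019   0.06  ] [ 0.6005 -0.0646  0.06  ] mid [ 0.6029 -0.0389  0.0655]
housing [ 0.5818 -0.0027  0.058 ] [ 0.6301 -0.0077  0.058 ] [ 0.5753 -0.0766  0.058 ] [ 0.6232 -0.0821  0.058 ]
module top [0.5972 0.0846 0.052 ] [0.6332 0.0809 0.052 ] [0.6285 0.0313 0.052 ] [0.5947 0.0403 0.052 ]
pad [0.5813 0.0271 0.045 ] [0.6355 0.0216 0.045 ] stop edge [0.5856 0.0922 0.046 ] [0.6452 0.0861 0.046 ]
holder slot pred [ 0.6011455 -0.0449815]
```

Emit:
play_rows --plan '[{"tx":-0.001,"ty":-0.004,"tz":-0.01,"rx":0,"ry":0,"rz":0,"fingers":0},{"tx":-0.001,"ty":-0.005,"tz":-0.02,"rx":0,"ry":0,"rz":0,"fingers":0},{"tx":0,"ty":0,"tz":-0.02,"rx":0,"ry":0,"rz":0,"fingers":0},{"tx":0,"ty":0,"tz":-0.015,"rx":0,"ry":0,"rz":0,"fingers":0},{"tx":0,"ty":0,"tz":-0.01,"rx":0,"ry":0,"rz":0,"fingers":0},{"tx":0,"ty":0,"tz":-0.005,"rx":0,"ry":0,"rz":0,"fingers":0},{"tx":0,"ty":0,"tz":0,"rx":0,"ry":0,"rz":0,"fingers":0},{"tx":0,"ty":0,"tz":0,"rx":0,"ry":0,"rz":0,"fingers":0}]'

```text
clock: 10.75
ee_pos: [0.6024, -0.0507, 0.0823]
eef_rot: [0.0, 0.742, 0.671, 0.0]
contact_force: [-0.8, -0.4, 0.3]
finger_gap: 0.0007
```

Emit:
play_rows --plan '[{"tx":0,"ty":0,"tz":-0.001,"rx":0,"ry":0,"rz":0,"fingers":0},{"tx":0,"ty":0,"tz":-0.001,"rx":0,"ry":0,"rz":0,"fingers":0},{"tx":0,"ty":0,"tz":-0.001,"rx":0,"ry":0,"rz":0,"fingers":0},{"tx":0,"ty":0,"tz":-0.0005,"rx":0,"ry":0,"rz":0,"fingers":0},{"tx":0,"ty":0,"tz":-0.0005,"rx":0,"ry":0,"rz":0,"fingers":0},{"tx":0,"ty":0,"tz":-0.0003,"rx":0,"ry":0,"rz":0,"fingers":0},{"tx":0,"ty":0,"tz":0,"rx":0,"ry":0,"rz":0,"fingers":0},{"tx":0,"ty":0,"tz":0,"rx":0,"ry":0,"rz":0,"fingers":0}]'

```text
clock: 11.55
ee_pos: [0.602, -0.0508, 0.0776]
eef_rot: [-0.0, 0.742, 0.671, -0.0]
contact_force: [-0.2, 0.3, -0.4]
finger_gap: 0.0004
```

Emit:
play_rows --plan '[{"tx":0,"ty":0,"tz":-0.0002,"rx":0,"ry":0,"rz":0,"fingers":0},{"tx":0,"ty":0,"tz":-0.0002,"rx":0,"ry":0,"rz":0,"fingers":0},{"tx":0,"ty":0,"tz":-0.0002,"rx":0,"ry":0,"rz":0,"fingers":0},{"tx":0,"ty":0,"tz":-0.0002,"rx":0,"ry":0,"rz":0,"fingers":0},{"tx":0,"ty":0,"tz":-0.0002,"rx":0,"ry":0,"rz":0,"fingers":0},{"tx":0,"ty":0,"tz":0,"rx":0,"ry":0,"rz":0,"fingers":0},{"tx":0,"ty":0,"tz":0,"rx":0,"ry":0,"rz":0,"fingers":0},{"tx":0,"ty":0,"tz":0,"rx":0,"ry":0,"rz":0,"fingers":0}]'

```text
clock: 12.35
ee_pos: [0.6021, -0.0508, 0.0771]
eef_rot: [0.0, 0.742, 0.671, 0.0]
contact_force: [-1.6, 0.6, 5.5]
finger_gap: 0.0004
```

Emit:
play_rows --plan '[{"tx":0,"ty":0.001,"tz":-0.0002,"rx":0,"ry":0,"rz":0,"fingers":0},{"tx":0.0001,"ty":0.001,"tz":0,"rx":0,"ry":0,"rz":0,"fingers":0},{"tx":0.0001,"ty":0.001,"tz":0,"rx":0,"ry":0,"rz":0,"fingers":0},{"tx":0.0001,"ty":0.001,"tz":0,"rx":0,"ry":0,"rz":0,"fingers":0},{"tx":0.0001,"ty":0.001,"tz":0,"rx":0,"ry":0,"rz":0,"fingers":0},{"tx":0.0001,"ty":0.001,"tz":0,"rx":0,"ry":0,"rz":0,"fingers":0},{"tx":0.0001,"ty":0.001,"tz":0,"rx":0,"ry":0,"rz":0,"fingers":0},{"tx":0.0001,"ty":0.001,"tz":0,"rx":0,"ry":0,"rz":0,"fingers":0}]'

```text
clock: 13.15
ee_pos: [0.6028, -0.0434, 0.077]
eef_rot: [0.0, 0.742, 0.671, -0.0]
contact_force: [-2.2, -2.5, 6.4]
finger_gap: 0.0006
```

Emit:
play_rows --plan '[{"tx":0.0001,"ty":0.0012,"tz":0,"rx":0,"ry":0,"rz":0,"fingers":0},{"tx":0.0001,"ty":0.0012,"tz":0,"rx":0,"ry":0,"rz":0,"fingers":0},{"tx":0.0001,"ty":0.0012,"tz":0,"rx":0,"ry":0,"rz":0,"fingers":0},{"tx":0.0001,"ty":0.0012,"tz":0,"rx":0,"ry":0,"rz":0,"fingers":0},{"tx":0.0001,"ty":0.0012,"tz":0,"rx":0,"ry":0,"rz":0,"fingers":0},{"tx":0.0001,"ty":0.0012,"tz":0,"rx":0,"ry":0,"rz":0,"fingers":0},{"tx":0.0001,"ty":0.0012,"tz":0,"rx":0,"ry":0,"rz":0,"fingers":0},{"tx":0.0001,"ty":0.0012,"tz":0,"rx":0,"ry":0,"rz":0,"fingers":0}]'

```text
clock: 13.95
ee_pos: [0.6037, -0.0338, 0.077]
eef_rot: [0.0, 0.742, 0.671, -0.0]
contact_force: [-0.3, -1.8, 4.7]
finger_gap: 0.0005
```

Emit:
play_rows --plan '[{"tx":0,"ty":0,"tz":0.003,"rx":0,"ry":0,"rz":0,"fingers":0},{"tx":-0.0009,"ty":-0.009,"tz":0,"rx":0,"ry":0,"rz":0,"fingers":0},{"tx":-0.0009,"ty":-0.009,"tz":0,"rx":0,"ry":0,"rz":0,"fingers":0},{"tx":0,"ty":0,"tz":-0.0015,"rx":0,"ry":0,"rz":0,"fingers":0},{"tx":0,"ty":0,"tz":-0.0005,"rx":0,"ry":0,"rz":0,"fingers":0},{"tx":0,"ty":0,"tz":-0.0005,"rx":0,"ry":0,"rz":0,"fingers":0},{"tx":0,"ty":0,"tz":-0.0003,"rx":0,"ry":0,"rz":0,"fingers":0},{"tx":0,"ty":0,"tz":-0.0002,"rx":0,"ry":0,"rz":0,"fingers":0}]'

```text
clock: 14.75
ee_pos: [0.6017, -0.0514, 0.077]
eef_rot: [0.0, 0.742, 0.671, -0.0]
contact_force: [-2.5, -1.6, 7.1]
finger_gap: 0.0008
```

Emit:
play_rows --plan '[{"tx":0,"ty":0.001,"tz":0,"rx":0,"ry":0,"rz":0,"fingers":0},{"tx":0.0001,"ty":0.001,"tz":0,"rx":0,"ry":0,"rz":0,"fingers":0},{"tx":0.0001,"ty":0.001,"tz":0,"rx":0,"ry":0,"rz":0,"fingers":0},{"tx":0.0001,"ty":0.001,"tz":0,"rx":0,"ry":0,"rz":0,"fingers":0},{"tx":0.0001,"ty":0.001,"tz":0,"rx":0,"ry":0,"rz":0,"fingers":0},{"tx":0.0001,"ty":0.001,"tz":0,"rx":0,"ry":0,"rz":0,"fingers":0},{"tx":0.0001,"ty":0.001,"tz":0,"rx":0,"ry":0,"rz":0,"fingers":0},{"tx":0.0001,"ty":0.001,"tz":0,"rx":0,"ry":0,"rz":0,"fingers":0}]'

```text
clock: 15.55
ee_pos: [0.6024, -0.0433, 0.077]
eef_rot: [0.0, 0.742, 0.671, -0.0]
contact_force: [-2.0, -2.3, 6.4]
finger_gap: 0.0004
```

Emit:
play_rows --plan '[{"tx":0.0001,"ty":0.0012,"tz":0,"rx":0,"ry":0,"rz":0,"fingers":0},{"tx":0.0001,"ty":0.0012,"tz":0,"rx":0,"ry":0,"rz":0,"fingers":0},{"tx":0.0001,"ty":0.0012,"tz":0,"rx":0,"ry":0,"rz":0,"fingers":0},{"tx":0.0001,"ty":0.0012,"tz":0,"rx":0,"ry":0,"rz":0,"fingers":0},{"tx":0.0001,"ty":0.0012,"tz":0,"rx":0,"ry":0,"rz":0,"fingers":0},{"tx":0.0001,"ty":0.0012,"tz":0,"rx":0,"ry":0,"rz":0,"fingers":0},{"tx":0.0001,"ty":0.0012,"tz":0,"rx":0,"ry":0,"rz":0,"fingers":0},{"tx":0.0001,"ty":0.0012,"tz":0,"rx":0,"ry":0,"rz":0,"fingers":0}]'

```text
clock: 16.35
ee_pos: [0.6033, -0.0338, 0.077]
eef_rot: [0.0, 0.742, 0.671, -0.0]
contact_force: [-1.5, -2.1, 4.8]
finger_gap: 0.0004
```

```bash
python3 - <<'E'
from h import *
d=snap('wrist','pics/w5.png'); o=get_obs(); print(o['clock'],o['ee_pos'],o['contact_force'])
snap('side','pics/s5.png')
a=cv2.imread('pics/w5.png')[0:260,180:330]; b=cv2.imread('pics/s5.png')[145:235,225:290]
c=np.zeros((600,800,3),np.uint8); x=cv2.resize(a,None,fx=2.3,fy=2.3,interpolation=cv2.INTER_CUBIC);c[:x.shape[0],:x.shape[1]]=x
y=cv2.resize(b,None,fx=6,fy=6,interpolation=cv2.INTER_CUBIC);c[:y.shape[0],400:400+y.shape[1]]=y
cv2.imwrite('pics/c8.png',c)
E
```

```text
16.4 [ 0.60328867 -0.03360252  0.07696278] [-1.55030078 -1.98576881  5.32016511]
```

View pics/c8.png

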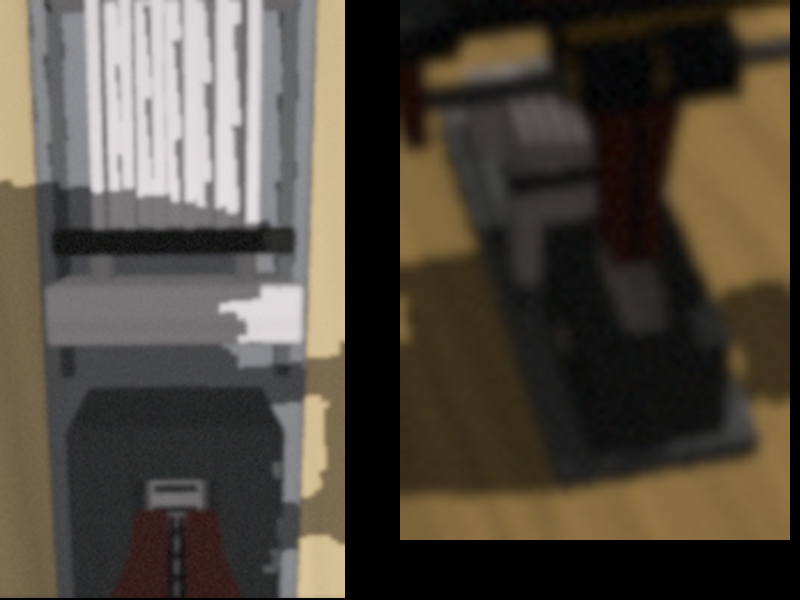

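The jaw has advanced and the pad (rows 230-255 in the left crop) now touches the module. The gap with the rods shows at rows 255-282, so I'll measure it.

```bash
python3 - <<'E'
from h import *
yh=np.array([.0993,.9951])
def g(d,u,v,z): return at(d,(u,v),z)[:2]@yh
d=load('pics/w5.png'); f=lambda v,z:g(d,175/2.3+180,v/2.3,z)
print('pad front',f(230,.045),'pad back',f(254,.045),'jaw front',f(279,.047),f(284,.047),'jaw back',f(345,.047),'mod end',f(224,.052))
e=load('pics/w4.png'); f=lambda v,z:g(e,397*.64,v*.64,z)
print('w4: pad front',f(164,.045),'pad back',f(176,.045),'jaw front',f(193,.047),'jaw back',f(221,.047))
print('stop est', np.array([.6148,.0898])@yh, 'stop w4',f(20,.046))
# intensity profile down the centre-left column of w5
im=cv2.imread('pics/w5.png',0)
print(im[92:155,np.r_[210:216,262:266]].mean(1).round().astype(int).tolist())
E
```

```text
pad front 0.09668496545995738 pad back 0.09135654136645298 jaw front 0.08587066530117173 0.08474728050317902 jaw back 0.07076258383381961 mod end 0.09803706956144702
w4: pad front 0.08463311943722554 pad back 0.07885624319359513 jaw front 0.07072438002398466 jaw back 0.05690873507861816
stop est 0.15040962 stop w4 0.1497609798888365
[89, 89, 90, 89, 89, 86, 77, 59, 36, 23, 22, 22, 21, 21, 22, 20, 22, 27, 37, 55, 65, 68, 68, 67, 68, 68, 71, 80, 93, 100, 101, 104, 109, 114, 116, 117, 117, 117, 117, 118, 118, 117, 118, 117, 117, 116, 116, 114, 112, 113, 113, 113, 114, 114, 115, 114, 110, 101, 83, 69, 65, 64, 63]
```

Emit:
play_rows --plan '[{"tx":0,"ty":0,"tz":0.003,"rx":0,"ry":0,"rz":0,"fingers":0},{"tx":-0.0009,"ty":-0.009,"tz":0,"rx":0,"ry":0,"rz":0,"fingers":0},{"tx":-0.0006,"ty":-0.007,"tz":0,"rx":0,"ry":0,"rz":0,"fingers":0},{"tx":0,"ty":0,"tz":-0.0015,"rx":0,"ry":0,"rz":0,"fingers":0},{"tx":0,"ty":0,"tz":-0.0005,"rx":0,"ry":0,"rz":0,"fingers":0},{"tx":0,"ty":0,"tz":-0.0005,"rx":0,"ry":0,"rz":0,"fingers":0},{"tx":0,"ty":0,"tz":-0.0003,"rx":0,"ry":0,"rz":0,"fingers":0},{"tx":0,"ty":0,"tz":-0.0002,"rx":0,"ry":0,"rz":0,"fingers":0}]'

```text
clock: 17.25
ee_pos: [0.6017, -0.0499, 0.077]
eef_rot: [0.0, 0.742, 0.671, -0.0]
contact_force: [-2.9, -2.7, 7.4]
finger_gap: 0.0005
```

Emit:
play_rows --plan '[{"tx":0,"ty":0.001,"tz":0,"rx":0,"ry":0,"rz":0,"fingers":0},{"tx":0.0001,"ty":0.001,"tz":0,"rx":0,"ry":0,"rz":0,"fingers":0},{"tx":0.0001,"ty":0.001,"tz":-0.0001,"rx":0,"ry":0,"rz":0,"fingers":0},{"tx":0.0001,"ty":0.001,"tz":0,"rx":0,"ry":0,"rz":0,"fingers":0},{"tx":0.0001,"ty":0.001,"tz":0,"rx":0,"ry":0,"rz":0,"fingers":0},{"tx":0.0001,"ty":0.001,"tz":0,"rx":0,"ry":0,"rz":0,"fingers":0},{"tx":0.0001,"ty":0.001,"tz":0,"rx":0,"ry":0,"rz":0,"fingers":0},{"tx":0.0001,"ty":0.001,"tz":0,"rx":0,"ry":0,"rz":0,"fingers":0}]'

```text
clock: 18.05
ee_pos: [0.6024, -0.0419, 0.077]
eef_rot: [0.0, 0.742, 0.671, -0.0]
contact_force: [-2.2, -2.5, 7.2]
finger_gap: 0.0004
```

```bash
cat > gap.py <<'E'
import sys; from h import *
yh=np.array([.0993,.9951])
def gap(n):
    d=load(n); im=cv2.GaussianBlur(cv2.imread(n,0),(0,0),.6).astype(float)
    hx=np.array([.9951,-.0993]); o=np.array([.6076,.0197])
    def prof(z,lo,hi):  # intensity vs world coordinate along holder y, averaged over left part
        s=np.arange(lo,hi,.0001); acc=0
        for x in np.arange(-.024,-.010,.001):
            xy=o+hx*x+np.outer(s-o@yh,yh); uv=proj(d,np.c_[xy,np.full(len(s),z)]).astype(np.float32)
            acc=acc+cv2.remap(im,uv[:,:1],uv[:,1:],cv2.INTER_LINEAR)[:,0]
        return s,acc/14
    s,p=prof(.045,.075,.115); k=np.argmin(cv2.GaussianBlur(p[:,None],(1,41),0)[:,0])
    def edge(i0,step,lev):
        i=i0
        while 0<=i<len(p) and p[i]<lev: i+=step
        return s[min(max(i,0),len(s)-1)]
    f,b=edge(k,1,50),edge(k,-1,45)
    s2,q=prof(.047,.050,.098); g=np.gradient(cv2.GaussianBlur(q[:,None],(1,21),0)[:,0])
    m=s2<f-.018; jb=s2[m][np.argmax(g[m])]
    print(n,'pad front %.4f back %.4f jaw back %.4f  front-jb %.4f back-jb %.4f'%(f,b,jb,f-jb,b-jb))
if __name__=='__main__':
    for n in sys.argv[1:]: gap(n)
E
python3 - <<'E'
from h import *
snap('wrist','pics/w6.png'); o=get_obs(); print(o['clock'],o['ee_pos'],o['contact_force'])
E
python3 gap.py pics/w4.png pics/w5.png pics/w6.png
```

```text
18.1 [ 0.60239948 -0.04175115  0.07700605] [-3.22887087 -1.2585198   7.36574317]
pics/w4.png pad front 0.0859 back 0.0786 jaw back 0.0565  front-jb 0.0294 back-jb 0.0221
pics/w5.png pad front 0.0969 back 0.0915 jaw back 0.0709  front-jb 0.0260 back-jb 0.0206
pics/w6.png pad front 0.0990 back 0.0938 jaw back 0.0743  front-jb 0.0247 back-jb 0.0195
```

Emit:
play_rows --plan '[{"tx":0.0001,"ty":0.001,"tz":0,"rx":0,"ry":0,"rz":0,"fingers":0},{"tx":0.0001,"ty":0.001,"tz":0,"rx":0,"ry":0,"rz":0,"fingers":0},{"tx":0.0001,"ty":0.001,"tz":0,"rx":0,"ry":0,"rz":0,"fingers":0},{"tx":0,"ty":0,"tz":0,"rx":0,"ry":0,"rz":0,"fingers":0},{"tx":0,"ty":0,"tz":0.005,"rx":0,"ry":0,"rz":0,"fingers":0},{"tx":0,"ty":0,"tz":0.02,"rx":0,"ry":0,"rz":0,"fingers":0},{"tx":0,"ty":0,"tz":0.03,"rx":0,"ry":0,"rz":0,"fingers":0},{"tx":0,"ty":0,"tz":0.03,"rx":0,"ry":0,"rz":0,"fingers":0}]'

```text
clock: 18.9
ee_pos: [0.6022, -0.0381, 0.1618]
eef_rot: [-0.001, 0.742, 0.671, -0.0]
contact_force: [0.9, -0.3, 0.6]
finger_gap: 0.0002
```

```bash
python3 - <<'E'
from h import *
snap('wrist','pics/w7.png'); o=get_obs(); print(o['clock'],o['ee_pos'],o['contact_force'])
a=cv2.imread('pics/w4.png')[0:180,190:310];b=cv2.imread('pics/w7.png')[0:180,190:310]
cv2.imwrite('pics/c9.png',cv2.resize(np.hstack([a,b]),None,fx=3.3,fy=3.3,interpolation=cv2.INTER_CUBIC))
E
python3 gap.py pics/w4.png pics/w7.png
```

```text
18.95 [ 0.60540027 -0.03859587  0.16719283] [0.72128292 0.00921268 3.60326597]
pics/w4.png pad front 0.0859 back 0.0786 jaw back 0.0565  front-jb 0.0294 back-jb 0.0221
pics/w7.png pad front 0.0998 back 0.0939 jaw back 0.0755  front-jb 0.0243 back-jb 0.0184
```

View pics/c9.png

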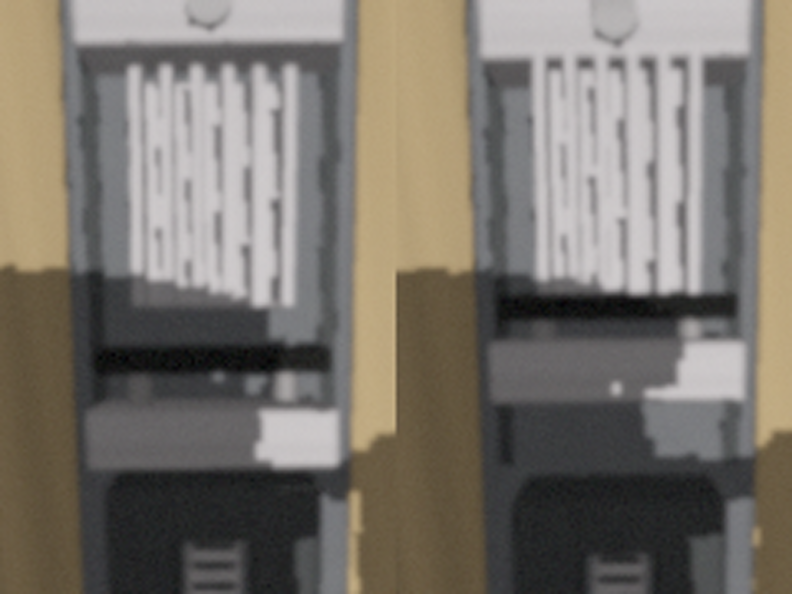

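Emit:
play_rows --plan '[{"tx":0,"ty":0.01,"tz":0,"rx":0,"ry":0,"rz":0,"fingers":0},{"tx":0,"ty":0.004,"tz":0,"rx":0,"ry":0,"rz":0,"fingers":0},{"tx":0,"ty":0,"tz":0,"rx":0,"ry":0,"rz":0,"fingers":0},{"tx":0,"ty":0,"tz":0,"rx":0,"ry":0,"rz":0,"fingers":0},{"tx":0,"ty":0,"tz":0,"rx":0,"ry":0,"rz":0,"fingers":0},{"tx":0,"ty":0,"tz":0,"rx":0,"ry":0,"rz":0,"fingers":0},{"tx":0,"ty":0,"tz":0,"rx":0,"ry":0,"rz":0,"fingers":0},{"tx":0,"ty":0,"tz":0,"rx":0,"ry":0,"rz":0,"fingers":0}]'

```text
clock: 19.75
ee_pos: [0.6027, -0.0248, 0.1612]
eef_rot: [-0.0, 0.742, 0.671, -0.0]
contact_force: [-0.1, 0.0, -0.0]
finger_gap: 0.0005
```

```bash
python3 - <<'E'
from h import *
snap('wrist','pics/w8.png'); o=get_obs(); print(o['clock'],o['ee_pos'],o['contact_force'])
snap('top','pics/t8.png');snap('side','pics/s8.png')
yh=np.array([.0993,.9951]);hx=np.array([.9951,-.0993]);o=np.array([.6076,.0197])
for n,lo in(('pics/w4.png',.050),('pics/w8.png',.068)):
    d=load(n);im=cv2.imread(n,0).astype(np.float32)
    s=np.arange(lo,lo+.042,.001)
    for nm,xs in(('L',np.arange(-.022,-.012,.001)),('M',np.arange(-.006,.004,.001))):
        acc=0
        for x in xs:
            uv=proj(d,np.c_[o+hx*x+np.outer(s-o@yh,yh),np.full(len(s),.046)]).astype(np.float32)
            acc=acc+cv2.remap(im,uv[:,:1],uv[:,1:],cv2.INTER_CUBIC)[:,0]
        print(n,nm,lo,(acc/len(xs)).round().astype(int).tolist())
a=cv2.imread('pics/w4.png')[90:160,205:305];b=cv2.imread('pics/w8.png')[75:145,205:305]
cv2.imwrite('pics/c10.png',cv2.resize(np.vstack([a,b]),None,fx=4.2,fy=4.2,interpolation=cv2.INTER_CUBIC))
E
python3 gap.py pics/w4.png pics/w8.png
```

```text
19.8 [ 0.60270142 -0.02471994  0.16130437] [-0.73417357  0.13871511  0.83937295]
pics/w4.png L 0.05 [35, 34, 32, 29, 31, 33, 52, 82, 97, 98, 96, 96, 97, 99, 101, 101, 101, 100, 100, 99, 95, 88, 80, 75, 71, 69, 70, 69, 60, 40, 21, 17, 16, 16, 21, 39, 54, 60, 59, 59, 59, 59]
pics/w4.png M 0.05 [36, 35, 34, 31, 31, 30, 48, 79, 95, 97, 97, 96, 97, 99, 101, 101, 101, 100, 101, 100, 96, 89, 83, 72, 61, 60, 61, 67, 68, 49, 24, 16, 16, 15, 20, 36, 53, 59, 60, 59, 59, 60]
pics/w8.png L 0.068 [59, 59, 59, 59, 59, 59, 60, 72, 91, 98, 99, 97, 97, 98, 100, 101, 101, 101, 101, 101, 99, 93, 84, 78, 72, 65, 49, 26, 16, 16, 18, 29, 53, 72, 81, 81, 81, 81, 81, 80, 81, 82, 82]
pics/w8.png M 0.068 [59, 58, 59, 59, 59, 59, 60, 71, 90, 98, 98, 97, 97, 97, 99, 101, 101, 101, 101, 101, 99, 93, 85, 77, 64, 55, 41, 24, 14, 16, 17, 31, 64, 93, 101, 102, 101, 101, 103, 102, 102, 102, 102]
pics/w4.png pad front 0.0859 back 0.0786 jaw back 0.0565  front-jb 0.0294 back-jb 0.0221
pics/w8.png pad front 0.1000 back 0.0939 jaw back 0.0755  front-jb 0.0245 back-jb 0.0184
```

View pics/c10.png

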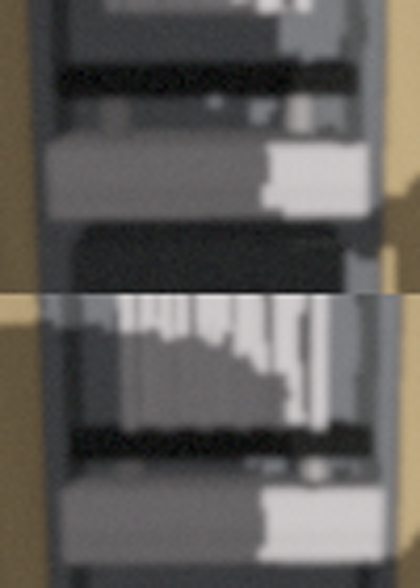

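The pad is pushed in by about 3.9 mm, comparing the free view with the gripped view (8 mm gap down to about 4 mm). The module is against both pad and stop. Now I'll retract and hand in.

Emit:
play_rows --plan '[{"tx":0,"ty":0,"tz":0.02,"rx":0,"ry":0,"rz":0,"fingers":0},{"tx":0,"ty":0,"tz":0.03,"rx":0,"ry":0,"rz":0,"fingers":0},{"tx":0,"ty":0,"tz":0.02,"rx":0,"ry":0,"rz":0,"fingers":0},{"tx":0,"ty":0,"tz":0,"rx":0,"ry":0,"rz":0,"fingers":0},{"tx":0,"ty":0,"tz":0,"rx":0,"ry":0,"rz":0,"fingers":0},{"tx":0,"ty":0,"tz":0,"rx":0,"ry":0,"rz":0,"fingers":0},{"tx":0,"ty":0,"tz":0,"rx":0,"ry":0,"rz":0,"fingers":0},{"tx":0,"ty":0,"tz":0,"rx":0,"ry":0,"rz":0,"fingers":0}]'

```text
clock: 20.7
ee_pos: [0.6021, -0.0245, 0.2302]
eef_rot: [-0.001, 0.742, 0.671, -0.001]
contact_force: [-0.1, -0.3, 1.3]
finger_gap: 0.0006
```

```bash
python3 -c "
from h import *
print(get_obs()['clock'],get_obs()['contact_force']); print(close_job())"
```

```text
20.7 [-0.07419694 -0.33404775  1.27187173]
the job is handed in; nothing more can be done
None
```

The module is clamped in the holder against the stop, and the job was handed in at about 21 s with the hand clear. No verdict is reported, so this rests on my own checks.

**What I did:** I gripped the bare aluminium module across its 36 mm sides, set it down on the bed between pad and stop, and let go. I then rolled the thumbwheel with closed fingertips in three strokes, about 46 mm at the rim (roughly 1.5 rad). The force readings were 5–7.5 N down on the wheel and up to about 2.7 N along the roll. The fingers were never near the jaw or pad.

**Last checks:**
- **Pad:** from the wrist pictures it is pushed in about 3.9 mm. Most measurements fell between 2.9 and 5.1 mm. One estimate, from the holder's calculated origin, gave only about 1 mm. I discounted it because that origin is uncertain by about 2 mm.
- **Jaw travel:** 19.0 mm from the images against 18.2 mm from the distance rolled, a small disagreement.
- **Module:** it looked straight and against both the pad and the stop. It was about 2 mm off the centre line when I set it down. The force on the stop could not be measured directly.
- **Bystanders:** I did not look at them again afterwards, but the arm never worked close to them.

My first three move calls were refused because rows left out some values. Nothing moved, and I resent them complete.

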